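Lift the condiment carrier level

TASK

The pepper mill has been left in the wooden condiment carrier, tight against the hand bar: take it out, stand it upright on the free worktop beside the carrier and let it go. Then lift the carrier about 10 cm above the worktop, keeping it level so that the salt shaker and the spice jar stay standing in it, and finish while holding it there, steady in the air; do not put it down. Leave the tin, the garlic and the onion where they are.

Things in the scene. Friction and masses are not known exactly. Their poses are not given: they have to be found in the camera images.
- carrier: Open wooden tray with a hand bar, 172 (own x) x 256 (own y) x 122 mm, loose, about 0.45 kg plus its contents. Origin: centre of its underside; z up. Floor 12 mm thick, rims and two dividers (at y = +-60 mm, 8 mm thick) 42 mm high. Two uprights (30 mm wide in x, 10 mm thick) stand at x = 0, y = +-60 mm up to 122 mm; the hand bar runs between them along own y. Any yaw.
- carrier_bar (a point): Middle of the carrier's hand bar, 112 mm above the carrier's underside. The bar is 16 mm wide (own x), 20 mm high (from 102 to 122 mm above the underside), 110 mm free length along own y, open below; axes as the carrier's. The carrier without the mill balances under this point.
- pepper_mill: Dark turned-wood pepper mill, 150 mm tall, 58 mm across at the foot, 0.18 kg, one rigid piece. Origin: centre of its underside, z up. Its head, 50 mm across, spans 109 to 139 mm above the origin, with a small 12 mm knob on top. It starts standing on the carrier's floor in the middle compartment, about 45 mm to the carrier's +x side of the bar, where it leaves only about 8 mm beside the bar.
- salt_shaker: Salt shaker with a grey cap, 44 mm across, 90 mm tall, standing loose in the carrier's +y end compartment. Origin: centre of its underside.
- spice_jar: Small glass spice jar with a cap, 45 mm across, 106 mm tall, standing loose in the carrier's -y end compartment. Origin: centre of its underside.
- tin: Bystander: food tin, 75 mm across, 110 mm tall, on the worktop to the left. Origin: centre of its underside. The worktop (z = 0, front edge at x = 0.30 m) is free between it and the carrier. Wall cupboards hang over the back of the worktop (x beyond 0.59 m, y above -0.29 m, 0.47 m up): keep the wrist clear of them.
- garlic: Bystander: garlic bulb, 56 mm across and tall, on the worktop to the right. Origin: centre of its underside.
- onion: Bystander: onion, 82 mm across, 94 mm tall, on the worktop at the right, farther back. Origin: centre of its underside.
There are look-alikes about, which are no part of the job. There is more than one size of the salt_shaker; the one meant has the size given above.

How it is judged:
By the outcome, as a careful person would: the job done as asked, in the order asked, and still so for the second after the job is handed in, while the arm keeps its last pose, push and grip.
It also fails if it takes over 56 s, if anything falls off the work surface, if the arm or the gripper's body presses on something with over 40 N, if the wrist force passes 120 N, or if a joint passes its speed limit or range.

ROBOT

A 6-joint arm with a two-finger parallel gripper is mounted at the origin on a cart in front of the work surface, level with it; the furniture and walls round the work are solid. World frame = base frame: x ahead of the robot, y to its left, z up, the work surface at z = 0. Lengths are in m, angles in rad, forces in N, time in s.
With the tool pointing down it reaches from about 0.275 to 0.85 m from the base axis. Payload 5.2 kg.
Tool frame: the origin (TCP) lies midway between the tips of the shut fingers; the grasp point (between the pads) lies 19 mm behind it; z points along the fingers, y is the line along which they close (so a half turn about z gives the same grasp; the last joint's range is limited). The gripper opens to 85 mm and grips with 20 to 120 N. Pads are 22 mm wide; open, the fingers measure 114 mm over their backs; the gripper's body (76 mm by 85 mm) begins 54 mm behind the grasp point. The pads swing forward as they close: fully open they stand 13 mm farther back than shut.
Start: joints at [0.98, 0.259, 1.535, -0, 1.348, -0.203], TCP at [0.208, 0.509, 0.208] pointing down, gripper open.
Joint ranges: [-3.14, 3.14], [-0.91, 2.08], [0.19, 2.58], [-1.22, 4.36], [0.22, 2.71], [-3.12, 3.12]. Speed limits (rad/s): [2.57, 2.57, 3.14, 3.14, 3.14, 3.14].

INTERFACE

Orientations are given as a unit quaternion [w, x, y, z].
In Python, from bench import * gives the robot as it stands.
- The arm moves only by the shell command python3 -m crank 'ROWS' [FORCE]. ROWS is JSON, a list of rows, each a list of 3 entries, a list of its own where there are three numbers: the gripper command: -1 is shut, 1 is fully open, values between are in proportion, then the shift along the tool's x, y, z in m, then the turn about the tool's z in rad. A call has 1 to 5 rows; each row shifts and turns the commanded pose from where the row before left it, along the tool's axes as they then stand; what a row does not reach is not made up. A row lasts 1/10 s, in which the tool goes at most 50 mm and 8.59 degrees, less where a joint would pass 70% of its speed; a pose out of reach is approached as far as the arm can. A call is refused whole if a number of a shift passes 0.05 or a number of a turn 0.15, either way. A call with a gripper value outside its range is refused whole. The fingers move at their own pace and stop on an object; FORCE is the grip in N (left out, the last holds). Time passes only in rows, so rows that do not move let the fingers close. It gives the time, the measured TCP pose, the force, the opening and the grip force at its end, in the units of the state.
- observe(): the state, without advancing time (a new reading comes with each control period).
- get_image(name): name is "scene" or "top" or "wrist"; returns a dict with "img" (480x640x3 uint8, red, green, blue), "vfov" (degrees; the focal length in pixels is half the picture's height over the tangent of half this angle, whatever the lens; pixels are square), "cx", "cy" (the principal point, pixels), "R" (3x3) and "t" (3): a world point X has camera coordinates R X + t; the wrist camera has in their place "tool_from_camera" (4x4, takes a point from camera to tool coordinates, whose origin is the TCP and whose axes are the flange's). Camera axes: x right, y down, z forward; pixel columns grow to the right and rows downward; lengths in m; the calibration is good to about 2 mm. The wrist camera is an equidistant fisheye: a pixel r from the principal point sees the ray r / f radians off the axis. A picture is of the moment at which its call begins: read the wrist's pose just before it. There is no depth.
- finish_job(): hands the job in; it is judged then, once.
Trained networks look in the newest picture that a camera, given by its name, has taken for a name from the list of things; names that differ only in an ending like _2 or _b are one class to them, and where a whole thing is asked for, a point or a joint stands for the part that bears it (a point fixed in the world has none). Each returns a list of dicts, best first, with "score" (0 to 1); they miss things now and then, are a little off and sometimes report something else, mostly with a low value. They report only what shows in the picture. A call takes as long as a camera call. They do not tell look-alikes from the thing itself.
- trace(query, camera): "region" (480x640 bool, what is visible of it).
- landmark_of(query, camera): "point" ([x, y, z] in m, in world coordinates, good to about 4 mm: a listed point, or the origin of a listed thing).
The state is a dict: "time_s": time; "joints": joint angles; "joint_velocities": joint speeds; "effort": joint torques, N m; "position": TCP position; "eef_rot": TCP orientation; "force": force on the tool from outside, world axes, zero at the start; "wrist_torque": the same for the moment, N m; "gripper_width": finger opening in m; "grasp_force": force on a finger pad.
Only numpy, scipy, OpenCV 4.12 (cv2) and the standard library are available. Lean on these libraries where they do the work, as an engineer would, in place of code of your own. Each camera call takes 0.05 s, during which the arm holds its last target. There are 200 camera calls.

## Working session

There is one attempt and no reset: what is moved stays moved. The work goes in short steps, Python scripts to look and compute and a shell command to move; the robot and the scene stay as the last step left them, time stands still between calls to the robot, and variables do not carry over. Pictures are saved under pics/ and viewed, at most 10 in all, crops included, and the job is handed in when it is done.

```bash
mkdir -p pics; cat > h.py <<'E'
from bench import *
import numpy as np, cv2
def save(c,n):
    d=get_image(c); cv2.imwrite(f'pics/{n}.png',d['img'][:,:,::-1]); return d
def proj(d,X):
    c=np.array(d['R'])@np.array(X)+np.array(d['t']); f=240/np.tan(np.radians(d['vfov'])/2)
    return [d['cx']+f*c[0]/c[2], d['cy']+f*c[1]/c[2]]
E
python3 - <<'E'
from h import *
s=observe(); print(s['position'],s['eef_rot'],s['time_s'],s['gripper_width'])
for c in ['scene','top']:
    d=save(c,c+'0')
    for q in ['carrier','carrier_bar','pepper_mill','salt_shaker','spice_jar','tin','garlic','onion']:
        for r in landmark_of(q,c)[:4]:
            p=r['point']; print(c,q,round(r['score'],2),np.round(p,3),np.round(proj(d,p)))
a=cv2.imread('pics/scene0.png');b=cv2.imread('pics/top0.png')
E
```

```text
[0.20762559 0.50867675 0.20755939] [-3.66169865e-04  1.92683022e-01  9.81260604e-01 -8.63559939e-04] 0.0 0.08543426896700991
scene carrier 0.74 [ 0.483 -0.163  0.001] [343. 290.]
scene carrier_bar 0.7 [ 0.478 -0.162  0.11 ] [343. 265.]
scene pepper_mill 0.8 [ 0.526 -0.14   0.014] [345. 273.]
scene salt_shaker 0.97 [ 0.49   0.056 -0.002] [282. 252.]
scene salt_shaker 0.88 [ 0.364  0.049 -0.005] [255. 282.]
scene salt_shaker 0.73 [ 0.402 -0.112  0.016] [309. 297.]
scene spice_jar 0.72 [ 0.538 -0.24   0.013] [379. 287.]
scene tin 0.81 [0.431 0.392 0.002] [186. 214.]
scene tin 0.47 [ 0.529 -0.139  0.009] [346. 273.]
scene garlic 0.64 [ 0.381 -0.544  0.   ] [454. 399.]
scene onion 0.94 [ 0.683 -0.425  0.001] [465. 288.]
scene onion 0.37 [ 0.38  -0.544  0.002] [454. 399.]
top carrier 0.91 [ 0.48  -0.161  0.   ] [363. 263.]
top carrier_bar 0.58 [ 0.427  0.397 -0.002] [166. 281.]
top pepper_mill 0.67 [ 0.524 -0.142  0.015] [357. 247.]
top salt_shaker 0.78 [ 0.369  0.049 -0.002] [289. 302.]
top salt_shaker 0.71 [0.496 0.055 0.002] [287. 257.]
top salt_shaker 0.63 [ 0.401 -0.113  0.012] [347. 291.]
top spice_jar 0.82 [ 0.538 -0.241  0.014] [392. 242.]
top tin 0.73 [ 0.429  0.396 -0.   ] [166. 281.]
top onion 0.78 [ 0.676 -0.419 -0.003] [451. 197.]
```

View pics/scene0.png

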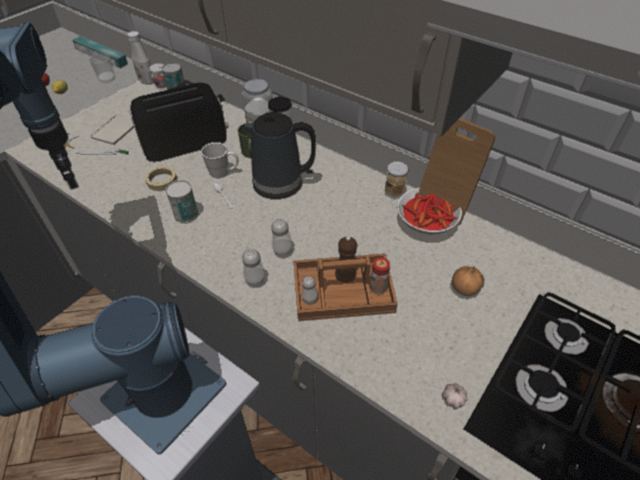

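View pics/top0.png

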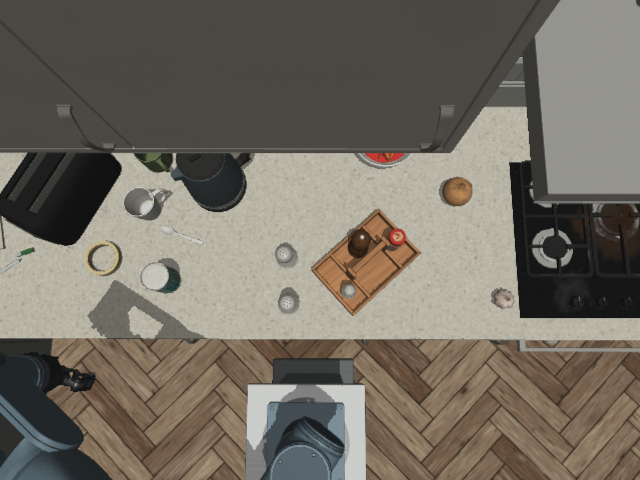

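The salt shaker could be any of three in the scene picture: (281,237) and (253,267), both larger and on the worktop, or (309,290), small and in the carrier. I take the last. There is one mill candidate, at (347,250), the dark one with a knob beside the bar. I'll check these in a crop and fit the carrier yaw.

```bash
python3 - <<'E'
from h import *
from scipy.optimize import minimize
ds={};reg={}
for c in ['scene','top']:
    ds[c]=save(c,c+'1'); reg[c]=trace('carrier',c)[0]['region']
def mask(d,p):
    x,y,a=p; R=np.array([[np.cos(a),-np.sin(a)],[np.sin(a),np.cos(a)]])
    P=[]
    for sx in(-.086,.086):
        for sy in(-.128,.128):
            for z in(0,.042): P.append(proj(d,[*(R@[sx,sy]+[x,y]),z]))
    h=cv2.convexHull(np.array(P,np.float32)); m=np.zeros((480,640),np.uint8)
    cv2.fillConvexPoly(m,np.int32(h*16),1,shift=4); return m>0
# hull of trace (uprights/mill excluded: compare edges via hull in top only)
def cost(p,cs): return sum((mask(ds[c],p)^filled[c]).sum() for c in cs)
filled={}
for c in reg:
    m=cv2.morphologyEx(reg[c].astype(np.uint8),cv2.MORPH_CLOSE,np.ones((5,5)))
    cn=max(cv2.findContours(m,0,1)[0],key=cv2.contourArea); f=np.zeros((480,640),np.uint8); cv2.fillPoly(f,[cn],1); filled[c]=f>0
for cs in(['top'],['scene'],['top','scene']):
    b=min((minimize(cost,[.481,-.162,a],args=(cs,),method='Nelder-Mead',options=dict(initial_simplex=[[.481,-.162,a],[.489,-.162,a],[.481,-.154,a],[.481,-.162,a+.08]])) for a in(.7,.76,.82)),key=lambda r:r.fun)
    print(cs,b.x.round(4),np.degrees(b.x[2]),b.fun,[filled[c].sum() for c in cs])
a=ds['scene']['img'][210:325,230:430,::-1];b=ds['top']['img'][190:330,270:440,::-1]
a=cv2.resize(a,(780,448),interpolation=3)[:, :400*2]; b=cv2.resize(b,(510,420),interpolation=3)
cv2.imwrite('pics/cropA.png',a)
for c in ds:
    trace('carrier',c)
E
```

```text
['top'] [ 0.4809 -0.1648  0.7553] 43.27745068873118 476.0 [np.int64(5450)]
['scene'] [ 0.4846 -0.1634  0.7359] 42.16134996890129 1053.0 [np.int64(5065)]
['top', 'scene'] [ 0.4816 -0.1651  0.7416] 42.489424827219544 1534.0 [np.int64(5450), np.int64(5065)]
```

View pics/cropA.png

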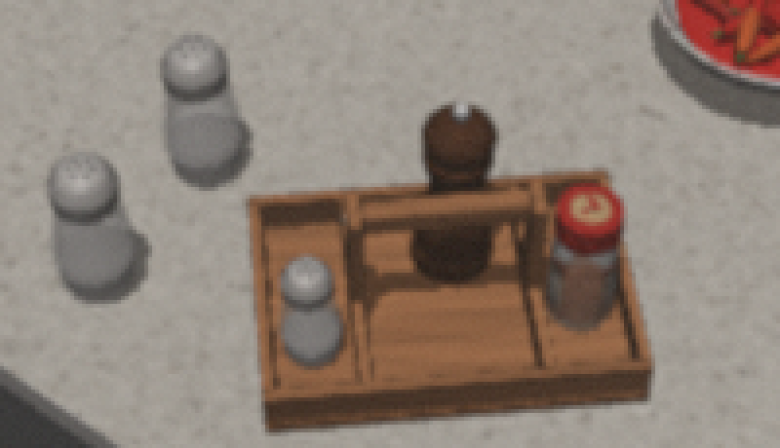

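The crop shows the mill (460,190) behind the bar, with the small shaker (310,310) and the jar (585,255) in the end compartments. The two shakers on the worktop are the larger look-alikes. The carrier yaw is about 43°. Now I'll work out the first move.

```bash
cat >> h.py <<'E'
from scipy.spatial.transform import Rotation as Ro
def go(x,y,z,yaw=None):
    s=observe(); w=s['eef_rot']; R=Ro.from_quat([w[1],w[2],w[3],w[0]]).as_matrix()
    d=R.T@(np.array([x,y,z])-s['position']); cur=np.degrees(np.arctan2(R[1,1],R[0,1]))
    n=max(1,int(np.ceil(np.linalg.norm(d)/.048)))
    print('shift',d.round(4),'n',n,'each',(d/n).round(4),'yawY',cur.round(2),'tilt',(R[:,2]).round(3))
    if yaw is not None: print('turn',round(-np.radians((yaw-cur+180)%360-180),3))
E
python3 -c "
from h import *
go(.525,-.141,.215,-47)"
```

```text
shift [-0.5393 -0.482  -0.0066] n 16 each [-0.0337 -0.0301 -0.0004] yawY 67.78 tilt [ 0. -0. -1.]
turn 2.003
```

```bash
M="python3 -m crank"
$M '[[1,[-0.034,-0.03,0],0],[1,[-0.034,-0.03,0],0],[1,[-0.034,-0.03,0],0],[1,[-0.034,-0.03,0],0],[1,[-0.034,-0.03,0],0]]' 
$M '[[1,[-0.034,-0.03,0],0],[1,[-0.034,-0.03,0],0],[1,[-0.034,-0.03,0],0],[1,[-0.034,-0.03,0],0],[1,[-0.034,-0.03,0],0]]' 
$M '[[1,[-0.034,-0.03,0],0],[1,[-0.034,-0.03,0],0],[1,[-0.034,-0.03,0],0],[1,[-0.034,-0.03,0],0],[1,[0,0,0],0.14]]' 
$M '[[1,[0,0,0],0.145],[1,[0,0,0],0.145],[1,[0,0,0],0.145],[1,[0,0,0],0.145],[1,[0,0,0],0.145]]'
$M '[[1,[0,0,0],0.145],[1,[0,0,0],0.145],[1,[0,0,0],0.145],[1,[0,0,0],0.145],[1,[0,0,0],0.145]]'
$M '[[1,[0,0,0],0.145],[1,[0,0,0],0.145],[1,[0,0,0],0.145],[1,[0,0,0],0],[1,[0,0,0],0]]'
python3 -c "
from h import *
go(.525,-.141,.215,-47)
print(observe()['joints'])
d=save('wrist','w0')
for q in ['pepper_mill','carrier_bar','carrier','salt_shaker','spice_jar']:
    for r in landmark_of(q,'wrist')[:3]: print(q,round(r['score'],2),np.round(r['point'],3))
"
```

```text
time_s: 1.7
position: [0.3091, 0.3045, 0.2086]
eef_rot: [0.0, 0.192, 0.981, 0.0]
force: [0.8, 0.2, -1.2]
gripper_width: 0.0857
grasp_force: 0.0
time_s: 2.2
position: [0.4099, 0.1011, 0.2088]
eef_rot: [0.001, 0.193, 0.981, 0.0]
force: [0.7, 0.8, 0.3]
gripper_width: 0.0855
grasp_force: 0.0
time_s: 2.7
position: [0.4922, -0.0649, 0.2083]
eef_rot: [0.001, 0.263, 0.965, -0.001]
force: [0.1, 1.2, -0.7]
gripper_width: 0.0852
grasp_force: 0.0
time_s: 3.2
position: [0.4898, -0.0597, 0.2084]
eef_rot: [0.0, 0.589, 0.808, -0.0]
force: [0.1, 0.2, 0.6]
gripper_width: 0.0855
grasp_force: 0.0
time_s: 3.7
position: [0.4898, -0.0597, 0.2085]
eef_rot: [0.0, 0.837, 0.547, 0.0]
force: [0.3, 0.0, 0.0]
gripper_width: 0.0854
grasp_force: 0.0
time_s: 4.2
position: [0.4898, -0.0596, 0.2084]
eef_rot: [0.0, 0.934, 0.358, 0.0]
force: [-0.1, -0.7, 1.3]
gripper_width: 0.0853
grasp_force: 0.0
shift [-0.0283  0.084  -0.0066] n 2 each [-0.0141  0.042  -0.0033] yawY -48.02 tilt [ 0. -0. -1.]
turn -0.018
[-3.47611960e-01  1.56254794e-01  1.66542340e+00 -1.52644764e-05
  1.31987391e+00  4.90440856e-01]
pepper_mill 0.84 [ 0.522 -0.139  0.017]
pepper_mill 0.31 [ 0.533 -0.242  0.013]
carrier_bar 0.79 [ 0.485 -0.163  0.11 ]
carrier 0.92 [ 0.48  -0.163  0.002]
carrier 0.65 [ 0.401 -0.113  0.013]
salt_shaker 0.97 [0.491 0.055 0.001]
salt_shaker 0.79 [ 0.367  0.045 -0.001]
spice_jar 0.93 [ 0.533 -0.242  0.01 ]
spice_jar 0.54 [ 0.386 -0.543  0.002]
```

View pics/w0.png

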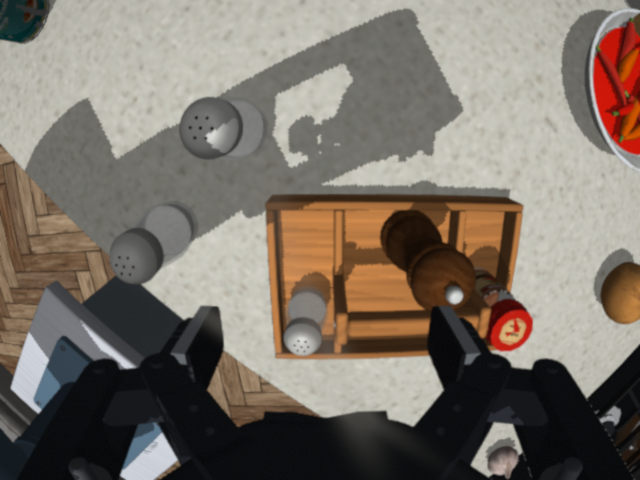

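Wrist view: mill knob at (454,294), bar at y≈325 running horizontally, jar cap at (510,325) and shaker at (303,340). The carrier edges line up with the tool axes, and the poses agree with the earlier ones. I'll move over the mill and descend.

```bash
M="python3 -m crank"
$M '[[1,[-0.014,0.042,0],-0.018],[1,[-0.014,0.042,0],0],[1,[0,0,0],0],[1,[0,0,0],0]]' 
python3 -c "
from h import *
go(.5235,-.140,.120,-47)
d=save('wrist','w1')
for q in ['pepper_mill','carrier_bar','spice_jar']:
    for r in landmark_of(q,'wrist')[:1]: print(q,round(r['score'],2),np.round(r['point'],3))
"
```

```text
time_s: 4.9
position: [0.5255, -0.1413, 0.2079]
eef_rot: [-0.001, 0.931, 0.364, -0.0]
force: [-1.2, 0.5, 0.0]
gripper_width: 0.0852
grasp_force: 0.0
shift [-0.0006 -0.0022  0.0879] n 2 each [-0.0003 -0.0011  0.0439] yawY -47.29 tilt [-0.001  0.001 -1.   ]
turn -0.005
pepper_mill 0.55 [ 0.522 -0.143  0.015]
carrier_bar 0.67 [ 0.487 -0.162  0.11 ]
spice_jar 0.88 [ 0.537 -0.239  0.008]
```

View pics/w1.png

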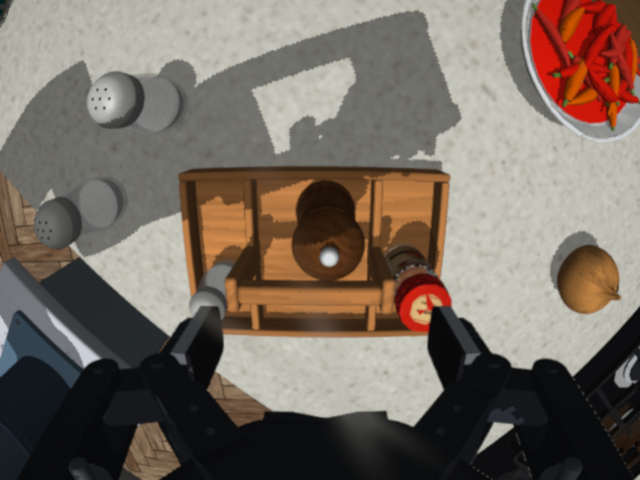

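The knob (329,257) is centred between the fingers (222 and 432). The jar cap stands off the right finger's path. I'll descend and grip.

```bash
M="python3 -m crank"
$M '[[1,[0,-0.002,0.025],0],[1,[0,0,0.025],0],[1,[0,0,0.02],0],[1,[0,0,0.018],0],[1,[0,0,0],0]]' 45
$M '[[-1,[0,0,0],0],[-1,[0,0,0],0],[-1,[0,0,0],0],[-1,[0,0,0],0],[-1,[0,0,0],0]]'
$M '[[-1,[0,0,0],0],[-1,[0,0,0],0],[-1,[0,0,0],0],[-1,[0,0,0],0],[-1,[0,0,0],0]]'

```

```text
time_s: 5.6
position: [0.5222, -0.1373, 0.1183]
eef_rot: [-0.002, 0.931, 0.365, -0.002]
force: [-0.5, -0.0, -0.0]
gripper_width: 0.0855
grasp_force: 0.0
time_s: 6.1
position: [0.5295, -0.1422, 0.1269]
eef_rot: [0.006, 0.931, 0.365, 0.005]
force: [3.0, -2.9, 20.2]
gripper_width: 0.0133
grasp_force: 14.5
time_s: 6.6
position: [0.5296, -0.1423, 0.1271]
eef_rot: [0.006, 0.931, 0.365, 0.005]
force: [-0.0, -1.9, 27.3]
gripper_width: 0.0085
grasp_force: 54.1
```

```bash
python3 -c "
from h import *
d=save('wrist','w2')
e=save('scene','s2')
a=cv2.resize(e['img'][190:320,260:430,::-1],(600,459),interpolation=3)
b=cv2.resize(d['img'][:,:,::-1],(600,450))
cv2.imwrite('pics/w2s.png',np.vstack([cv2.resize(a,(390,300)),cv2.resize(b,(390,300))]))
"
```

```text
(no output)
```

View pics/w2s.png

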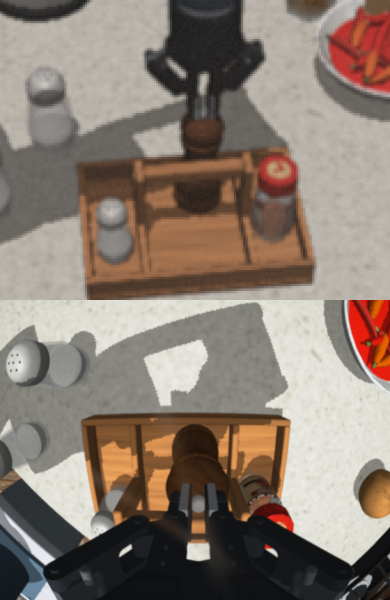

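The scene half shows the fingers slid up off the rounded head and shut on the knob, because the pads sit farther back when open. The mill still stands upright. I'll open, rise a little and re-measure.

```bash
M="python3 -m crank"
$M '[[1,[0,0,-0.005],0],[1,[0,0,0],0],[1,[0,0,0],0],[1,[0,0,0],0],[1,[0,0,0],0]]' 
$M '[[1,[0,0,-0.03],0],[1,[0,0,-0.04],0],[1,[0,0,0],0],[1,[0,0,0],0]]' 
python3 -c "
from h import *
go(.5235,-.140,.106,-47)
for c in ['wrist','scene','top']:
  d=save(c,c+'3')
  for q in ['pepper_mill','carrier','carrier_bar','spice_jar']:
    for r in landmark_of(q,c)[:1]: print(c,q,round(r['score'],2),np.round(r['point'],3))
"
```

```text
time_s: 7.2
position: [0.5238, -0.1389, 0.1247]
eef_rot: [-0.001, 0.931, 0.365, -0.0]
force: [-0.3, 0.1, 0.8]
gripper_width: 0.0797
grasp_force: 0.0
time_s: 7.6
position: [0.5247, -0.1394, 0.196]
eef_rot: [0.001, 0.931, 0.365, 0.001]
force: [-1.2, 0.9, -1.0]
gripper_width: 0.0852
grasp_force: 0.0
shift [-0.0014 -0.0005  0.09  ] n 2 each [-0.0007 -0.0003  0.045 ] yawY -47.21 tilt [ 0.002 -0.001 -1.   ]
turn -0.004
wrist pepper_mill 0.87 [ 0.521 -0.142  0.017]
wrist carrier_bar 0.89 [ 0.487 -0.165  0.11 ]
wrist spice_jar 0.59 [ 0.535 -0.24   0.009]
scene pepper_mill 0.88 [ 0.53  -0.144  0.012]
scene carrier 0.84 [ 0.48  -0.161 -0.002]
scene carrier_bar 0.78 [ 0.481 -0.165  0.111]
scene spice_jar 0.89 [ 0.539 -0.24   0.014]
top pepper_mill 0.6 [ 0.54  -0.244  0.015]
top carrier 0.87 [ 0.481 -0.162  0.001]
top carrier_bar 0.82 [ 0.481 -0.168  0.114]
top spice_jar 0.47 [ 0.539 -0.244  0.013]
```

View pics/wrist3.png

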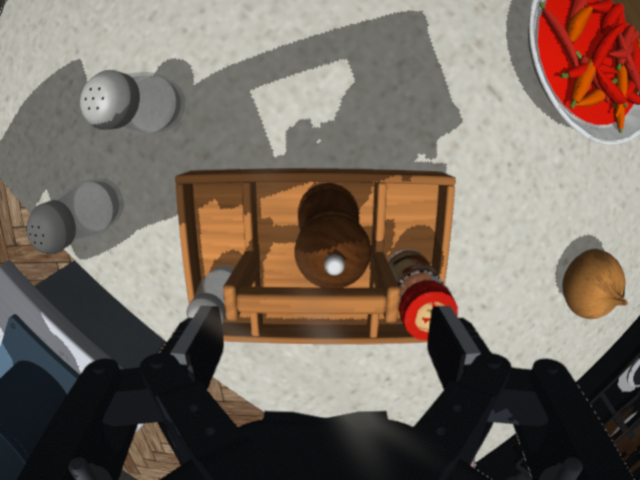

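Nothing has shifted. I'll fix the mill's position from the knob pixel (334,265) at z≈0.157.

```bash
python3 -c "
from h import *
s=observe();w=s['eef_rot'];R=Ro.from_quat([w[1],w[2],w[3],w[0]]).as_matrix()
d=get_image('wrist');T=np.array(d['tool_from_camera']);f=240/np.tan(np.radians(d['vfov'])/2)
def ray(u,v,z):
    a=np.array([u-d['cx'],v-d['cy']]);r=np.linalg.norm(a);th=r/f
    c=np.array([*(a/r*np.sin(th)),np.cos(th)]);o=R@T[:3,3]+s['position'];q=R@T[:3,:3]@c
    return (o+q*(z-o[2])/q[2]).round(4)
print('knob',ray(334,265,.157)); 
a=ray(236,290,.122);b=ray(388,290,.122);print(a,b,np.degrees(np.arctan2(*(a-b)[[1,0]])))
p=ray(334,265,.157);go(p[0],p[1],.105,-47)
"
```

```text
knob [ 0.5264 -0.1432  0.157 ]
[ 0.4549 -0.1148  0.122 ] [ 0.5293 -0.1946  0.122 ] 132.99435262861138
shift [-0.0011  0.0045  0.0904] n 2 each [-0.0006  0.0022  0.0452] yawY -47.21 tilt [-0. -0. -1.]
turn -0.004
```

```bash
M="python3 -m crank"
$M '[[1,[-0.001,0.004,0.025],0],[1,[0,0,0.025],0],[1,[0,0,0.02],0],[1,[0,0,0.02],0],[1,[0,0,0],0]]' 45
$M '[[0.2,[0,0,0],0],[0.2,[0,0,0],0],[0.2,[0,0,0],0]]' 
$M '[[-1,[0,0,0],0],[-1,[0,0,0],0],[-1,[0,0,0],0],[-1,[0,0,0],0]]'

```

```text
time_s: 8.9
position: [0.5242, -0.1418, 0.1028]
eef_rot: [-0.002, 0.931, 0.365, -0.002]
force: [-1.1, 0.1, 0.5]
gripper_width: 0.0852
grasp_force: 0.0
time_s: 9.2
position: [0.527, -0.1432, 0.1067]
eef_rot: [0.001, 0.931, 0.365, 0.001]
force: [0.0, 0.6, 0.1]
gripper_width: 0.051
grasp_force: 0.0
time_s: 9.6
position: [0.5271, -0.1432, 0.1071]
eef_rot: [0.001, 0.931, 0.365, 0.001]
force: [-0.9, -0.4, 5.0]
gripper_width: 0.0452
grasp_force: 45.4
```

The pads hold slightly above the head's widest line (45 mm instead of 50), so I'll reopen, go 7 mm lower and grip again.

```bash
M="python3 -m crank"
$M '[[0.5,[0,0,0],0],[0.5,[0,0,0],0],[0.5,[0,0,0.007],0],[0.5,[0,0,0],0]]' 
$M '[[-1,[0,0,0],0],[-1,[0,0,0],0],[-1,[0,0,0],0],[-1,[0,0,0],0],[-1,[0,0,0],0]]'
$M '[[-1,[0,0,-0.01],0],[-1,[0,0,-0.01],0],[-1,[0,0,-0.01],0],[-1,[0,0,0],0]]'

```

```text
time_s: 10.0
position: [0.5255, -0.1424, 0.0973]
eef_rot: [-0.001, 0.931, 0.365, -0.001]
force: [-0.5, -0.3, -0.2]
gripper_width: 0.0644
grasp_force: 0.0
time_s: 10.5
position: [0.5262, -0.1428, 0.0985]
eef_rot: [0.0, 0.931, 0.365, 0.0]
force: [0.4, 0.5, 1.0]
gripper_width: 0.0458
grasp_force: 46.1
time_s: 10.9
position: [0.5275, -0.1434, 0.1306]
eef_rot: [0.001, 0.931, 0.365, 0.001]
force: [-0.2, 0.3, -1.8]
gripper_width: 0.0458
grasp_force: 46.5
```

The mill is held: the force reads −1.8 N, which is its weight. I'll raise it and carry it to (0.44, 0.16).

```bash
M="python3 -m crank"
$M '[[-1,[0,0,-0.02],0],[-1,[0,0,-0.025],0],[-1,[0,0,-0.025],0],[-1,[0,0,-0.015],0],[-1,[0,0,0],0]]' 
python3 -c "
from h import *
go(.44,.16,.25,-47)"
```

```text
time_s: 11.4
position: [0.5276, -0.1434, 0.2159]
eef_rot: [0.002, 0.931, 0.365, 0.002]
force: [0.8, -0.7, -1.7]
gripper_width: 0.046
grasp_force: 46.7
shift [ 0.1419 -0.282  -0.0352] n 7 each [ 0.0203 -0.0403 -0.005 ] yawY -47.21 tilt [ 0.005 -0.002 -1.   ]
turn -0.004
```

```bash
M="python3 -m crank"
$M '[[-1,[0.01,-0.02,-0.01],0],[-1,[0.016,-0.032,-0.012],0],[-1,[0.018,-0.036,-0.012],0],[-1,[0.018,-0.036,0],0],[-1,[0.018,-0.036,0],0]]' 
$M '[[-1,[0.018,-0.036,0],0],[-1,[0.018,-0.036,0],0],[-1,[0.016,-0.03,0],0],[-1,[0.01,-0.02,0],0],[-1,[0,0,0],0]]' 
python3 -c "
from h import *
go(.44,.16,.089,-47)"
```

```text
time_s: 11.9
position: [0.4753, 0.0303, 0.2466]
eef_rot: [-0.0, 0.931, 0.365, -0.0]
force: [-0.1, 0.4, -2.1]
gripper_width: 0.0459
grasp_force: 46.8
time_s: 12.4
position: [0.4371, 0.1631, 0.2463]
eef_rot: [-0.001, 0.93, 0.367, -0.001]
force: [0.8, -0.2, -2.7]
gripper_width: 0.0458
grasp_force: 46.9
shift [0.0002 0.0046 0.1572] n 4 each [0.0001 0.0011 0.0393] yawY -47.0 tilt [-0.002  0.001 -1.   ]
turn 0.0
```

```bash
M="python3 -m crank"
$M '[[-1,[0,0,0.04],0],[-1,[0,0,0.04],0],[-1,[0,0,0.04],0],[-1,[0,0,0.022],0],[-1,[0,0,0],0]]' 
$M '[[-1,[0,0,0.005],0],[-1,[0,0,0.004],0],[-1,[0,0,0.003],0],[-1,[0,0,0],0]]' 

```

```text
time_s: 12.9
position: [0.4356, 0.1594, 0.1016]
eef_rot: [-0.001, 0.931, 0.364, -0.004]
force: [-0.2, -1.6, -2.1]
gripper_width: 0.0458
grasp_force: 47.0
time_s: 13.3
position: [0.4392, 0.1606, 0.0939]
eef_rot: [0.0, 0.931, 0.365, 0.0]
force: [0.8, -0.4, -1.2]
gripper_width: 0.0457
grasp_force: 47.0
```

```bash
M="python3 -m crank"
$M '[[-1,[0,0,0.003],0],[-1,[0,0,0.002],0],[-1,[0,0,0],0]]' 
$M '[[-1,[0,0,0.002],0],[-1,[0,0,0],0]]' 

```

```text
time_s: 13.6
position: [0.4387, 0.1607, 0.0882]
eef_rot: [-0.0, 0.931, 0.365, -0.0]
force: [0.8, -0.6, -2.0]
gripper_width: 0.0461
grasp_force: 47.0
time_s: 13.8
position: [0.4391, 0.1607, 0.0865]
eef_rot: [0.0, 0.931, 0.365, 0.0]
force: [0.8, -0.4, -1.0]
gripper_width: 0.0457
grasp_force: 47.1
```

```bash
M="python3 -m crank"
$M '[[-1,[0,0,0.0015],0],[-1,[0,0,0],0]]' 
$M '[[0,[0,0,0],0],[0.3,[0,0,0],0],[0.6,[0,0,0],0],[1,[0,0,0],0],[1,[0,0,0],0]]' 
$M '[[1,[0,0,-0.02],0],[1,[0,0,-0.04],0],[1,[0,0,-0.045],0],[1,[0,0,-0.045],0],[1,[0,0,0],0]]' 
python3 -c "
from h import *
go(.482,-.164,.236,43)
for c in ['wrist','top']:
  d=save(c,c+'4')
  for q in ['pepper_mill','carrier','carrier_bar']:
    for r in landmark_of(q,c)[:1]: print(c,q,round(r['score'],2),np.round(r['point'],3))
"
```

```text
time_s: 14.0
position: [0.44, 0.161, 0.0864]
eef_rot: [0.0, 0.931, 0.365, 0.001]
force: [-0.9, -0.8, 10.0]
gripper_width: 0.0458
grasp_force: 48.1
time_s: 14.5
position: [0.4388, 0.1606, 0.0847]
eef_rot: [-0.0, 0.931, 0.365, -0.0]
force: [-0.2, 0.3, -0.1]
gripper_width: 0.0853
grasp_force: 0.0
time_s: 15.0
position: [0.4425, 0.1611, 0.2412]
eef_rot: [0.002, 0.931, 0.365, 0.006]
force: [2.0, 0.5, -0.5]
gripper_width: 0.0853
grasp_force: 0.0
shift [-0.192   0.2653  0.0052] n 7 each [-0.0274  0.0379  0.0007] yawY -47.2 tilt [ 0.012  0.001 -1.   ]
turn -1.574
wrist pepper_mill 0.78 [0.437 0.158 0.   ]
wrist carrier 0.71 [ 0.48  -0.163  0.004]
top pepper_mill 0.61 [0.441 0.159 0.007]
top carrier 0.61 [ 0.484 -0.161  0.001]
top carrier_bar 0.59 [ 0.484 -0.167  0.111]
```

View pics/wrist4.png

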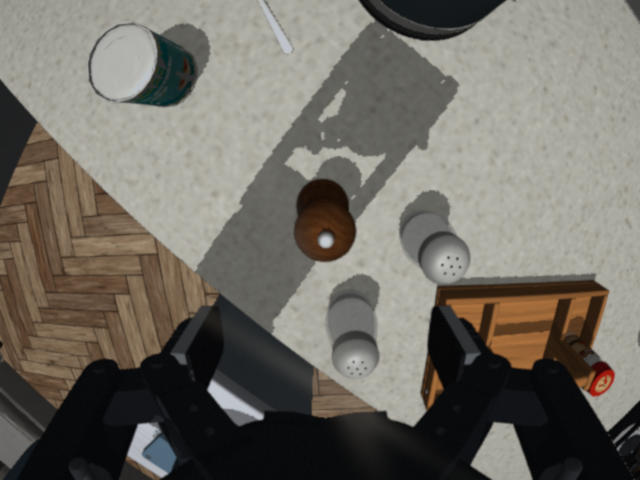

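The mill stands upright at (325,225), clear of everything. Next I'll move over the bar and turn 90°.

```bash
M="python3 -m crank"
$M '[[1,[-0.024,0.034,0],0],[1,[-0.028,0.038,0],0],[1,[-0.028,0.038,0],0],[1,[-0.028,0.038,0],0],[1,[-0.028,0.038,0],0]]' 
$M '[[1,[-0.028,0.038,0],0],[1,[-0.028,0.04,0],0],[1,[0,0,0],-0.144],[1,[0,0,0],-0.143],[1,[0,0,0],-0.143]]' 
$M '[[1,[0,0,0],-0.143],[1,[0,0,0],-0.143],[1,[0,0,0],-0.143],[1,[0,0,0],-0.143],[1,[0,0,0],-0.143]]'
$M '[[1,[0,0,0],-0.143],[1,[0,0,0],-0.143],[1,[0,0,0],-0.143],[1,[0,0,0],0],[1,[0,0,0],0]]'
python3 -c "
from h import *
go(.482,-.165,.09,43)
for c in ['wrist','top','scene']:
  d=save(c,c+'5')
  for q in ['carrier','carrier_bar']:
    for r in landmark_of(q,c)[:1]: print(c,q,round(r['score'],2),np.round(r['point'],3))
"
```

```text
time_s: 15.9
position: [0.465, -0.0699, 0.2342]
eef_rot: [-0.0, 0.931, 0.365, -0.0]
force: [1.4, 0.4, 0.1]
gripper_width: 0.0853
grasp_force: 0.0
time_s: 16.4
position: [0.4768, -0.1641, 0.2337]
eef_rot: [-0.001, 0.831, 0.557, -0.0]
force: [0.0, -0.2, -0.2]
gripper_width: 0.0855
grasp_force: 0.0
time_s: 16.9
position: [0.477, -0.1633, 0.234]
eef_rot: [-0.001, 0.583, 0.813, -0.0]
force: [-0.1, -0.8, 0.1]
gripper_width: 0.0855
grasp_force: 0.0
time_s: 17.4
position: [0.4771, -0.1634, 0.2344]
eef_rot: [-0.001, 0.401, 0.916, 0.0]
force: [1.1, 0.4, 0.4]
gripper_width: 0.0858
grasp_force: 0.0
shift [-0.0046  0.0026  0.1443] n 4 each [-0.0012  0.0006  0.0361] yawY 42.75 tilt [-0.001  0.001 -1.   ]
turn -0.004
wrist carrier 0.67 [ 0.481 -0.165 -0.   ]
wrist carrier_bar 0.66 [ 0.488 -0.165  0.109]
top carrier 0.74 [ 0.48  -0.16   0.004]
top carrier_bar 0.6 [ 0.483 -0.167  0.115]
scene carrier 0.87 [ 0.484 -0.159  0.   ]
scene carrier_bar 0.72 [ 0.477 -0.162  0.112]
```

View pics/wrist5.png

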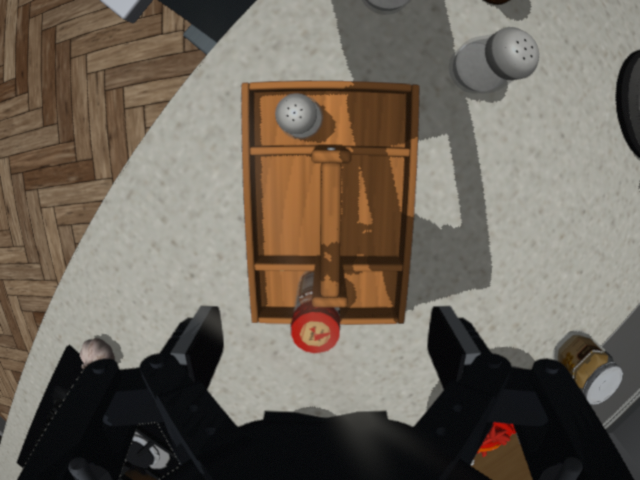

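The carrier shows upright in the view, bar running from (331,154) to (330,300) at z = 0.122. I'll raycast its middle.

```bash
python3 -c "
from h import *
s=observe();w=s['eef_rot'];R=Ro.from_quat([w[1],w[2],w[3],w[0]]).as_matrix()
d=get_image('wrist');T=np.array(d['tool_from_camera']);f=240/np.tan(np.radians(d['vfov'])/2)
def ray(u,v,z):
    a=np.array([u-d['cx'],v-d['cy']]);r=np.linalg.norm(a);th=r/f
    c=np.array([*(a/r*np.sin(th)),np.cos(th)]);o=R@T[:3,3]+s['position'];q=R@T[:3,:3]@c
    return (o+q*(z-o[2])/q[2]).round(4)
a=ray(331,154,.122);b=ray(330,300,.122);m=(a+b)/2
print(a,b,m,np.linalg.norm(a-b),np.degrees(np.arctan2(*(a-b)[[1,0]])))
go(m[0],m[1],.092,43)
"
```

```text
[ 0.4412 -0.1175  0.122 ] [ 0.5223 -0.205   0.122 ] [ 0.48175 -0.16125  0.122  ] 0.1193040653121259 132.8261149827391
shift [-0.0014  0.0048  0.1429] n 3 each [-0.0005  0.0016  0.0476] yawY 42.95 tilt [ 0. -0. -1.]
turn -0.001
```

```bash
M="python3 -m crank"
$M '[[1,[-0.003,0.004,0.03],0],[1,[0,0,0.035],0],[1,[0,0,0.035],0],[1,[0,0,0.025],0],[1,[0,0,0.017],0]]' 80
$M '[[0.3,[0,0,0],0],[0,[0,0,0],0],[-0.3,[0,0,0],0],[-0.4,[0,0,0],0],[-0.45,[0,0,0],0]]'
$M '[[-0.5,[0,0,0],0],[-0.55,[0,0,0],0],[-0.6,[0,0,0],0],[-0.7,[0,0,0],0],[-1,[0,0,0],0]]'
$M '[[-1,[0,0,0],0],[-1,[0,0,0],0],[-1,[0,0,0],0]]'

```

```text
time_s: 18.4
position: [0.4812, -0.1624, 0.0909]
eef_rot: [-0.001, 0.399, 0.917, 0.0]
force: [-0.2, 0.1, 0.2]
gripper_width: 0.0852
grasp_force: 0.0
time_s: 18.9
position: [0.4828, -0.1633, 0.0939]
eef_rot: [0.001, 0.399, 0.917, -0.0]
force: [0.5, -0.1, 0.1]
gripper_width: 0.0233
grasp_force: 0.0
time_s: 19.4
position: [0.4822, -0.1631, 0.0933]
eef_rot: [0.0, 0.399, 0.917, -0.0]
force: [-3.0, -0.4, 5.4]
gripper_width: 0.0128
grasp_force: 78.2
time_s: 19.7
position: [0.4822, -0.1631, 0.0933]
eef_rot: [0.0, 0.399, 0.917, -0.0]
force: [-1.5, -0.7, 6.0]
gripper_width: 0.0128
grasp_force: 78.3
```

```bash
M="python3 -m crank"
$M '[[-1,[0,0,-0.002],0],[-1,[0,0,-0.004],0],[-1,[0,0,-0.006],0],[-1,[0,0,-0.004],0],[-1,[0,0,-0.002],0]]'
$M '[[-1,[0,0,-0.001],0],[-1,[0,0,0],0]]'
python3 -c "
from h import *
s=observe();print(s['force'],s['wrist_torque'],s['eef_rot']); save('scene','s6')
d=get_image('scene');
for q in ['carrier','salt_shaker','spice_jar','carrier_bar']:
  for r in landmark_of(q,'scene')[:3]: print(q,round(r['score'],2),np.round(r['point'],3))
"
```

```text
time_s: 20.2
position: [0.4825, -0.1631, 0.1113]
eef_rot: [0.0, 0.399, 0.917, -0.0]
force: [0.2, -0.3, -8.0]
gripper_width: 0.0126
grasp_force: 78.3
time_s: 20.4
position: [0.4823, -0.163, 0.112]
eef_rot: [0.0, 0.399, 0.917, -0.0]
force: [0.1, 0.5, -6.9]
gripper_width: 0.0127
grasp_force: 78.3
[ 0.07418637  0.50965135 -6.89668288] [-0.00636201 -0.00391713 -0.00976582] [ 7.46706092e-05  3.98973860e-01  9.16962297e-01 -2.96815158e-06]
carrier 0.84 [ 0.482 -0.159  0.017]
salt_shaker 0.84 [0.489 0.057 0.   ]
salt_shaker 0.66 [ 0.4   -0.114  0.032]
salt_shaker 0.66 [ 0.363  0.049 -0.002]
spice_jar 0.82 [ 0.539 -0.24   0.031]
carrier_bar 0.71 [ 0.48  -0.163  0.131]
```

The carrier is about 19 mm off the worktop, reading 6.9 N with no torque, so it is balanced. I'll lift the other 81 mm.

```bash
M="python3 -m crank"
$M '[[-1,[0,0,-0.003],0],[-1,[0,0,-0.006],0],[-1,[0,0,-0.009],0],[-1,[0,0,-0.01],0],[-1,[0,0,-0.01],0]]'
$M '[[-1,[0,0,-0.01],0],[-1,[0,0,-0.01],0],[-1,[0,0,-0.009],0],[-1,[0,0,-0.006],0],[-1,[0,0,-0.004],0]]'
$M '[[-1,[0,0,-0.003],0],[-1,[0,0,-0.001],0],[-1,[0,0,0],0],[-1,[0,0,0],0],[-1,[0,0,0],0]]'
python3 -c "
from h import *
s=observe();print(s['force'],s['wrist_torque'])
d=save('scene','s7')
for q in ['carrier','salt_shaker','spice_jar','carrier_bar','pepper_mill']:
  for r in landmark_of(q,'scene')[:3]: print(q,round(r['score'],2),np.round(r['point'],3))
cv2.imwrite('pics/s7c.png',cv2.resize(d['img'][130:330,150:480,::-1],(780,473),interpolation=3))
"
```

```text
time_s: 21.2
position: [0.4825, -0.1631, 0.1512]
eef_rot: [0.0, 0.399, 0.917, -0.0]
force: [-0.6, 0.4, -7.9]
gripper_width: 0.0127
grasp_force: 78.3
time_s: 21.7
position: [0.4824, -0.1631, 0.1896]
eef_rot: [0.0, 0.399, 0.917, -0.0]
force: [0.1, 0.8, -7.6]
gripper_width: 0.0129
grasp_force: 78.3
time_s: 22.2
position: [0.4821, -0.1629, 0.1926]
eef_rot: [-0.0, 0.399, 0.917, 0.0]
force: [0.7, -0.5, -7.6]
gripper_width: 0.0133
grasp_force: 78.3
[ 0.69082221 -0.5013278  -7.55364553] [ 0.09786103 -0.01858941  0.04504232]
carrier 0.89 [ 0.485 -0.161  0.098]
salt_shaker 0.96 [ 0.362  0.051 -0.003]
salt_shaker 0.73 [ 0.402 -0.114  0.117]
salt_shaker 0.69 [ 0.488  0.057 -0.001]
spice_jar 0.62 [ 0.539 -0.241  0.11 ]
carrier_bar 0.87 [ 0.479 -0.159  0.21 ]
pepper_mill 0.58 [0.441 0.161 0.001]
```

View pics/s7c.png

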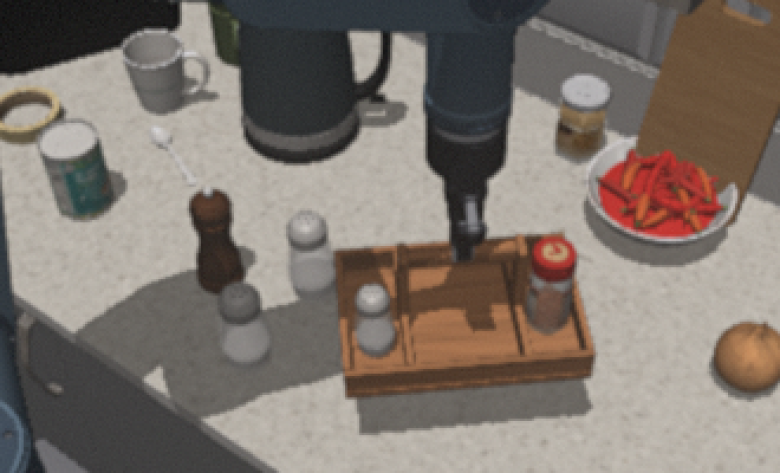

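The carrier hangs level about 99 mm up, with the shaker (375,320) and the jar (550,285) standing in it. The mill stands on the worktop at (217,240). I'm handing it in.

```bash
python3 -c "
from bench import *
print(finish_job())"
```

```text
the job is handed in; nothing more can be done
None
```

The pepper mill stands upright and released on the worktop to the left of the carrier. The carrier is held level about 10 cm up with the salt shaker and spice jar standing in it, and the job is handed in at about 22 s. The first try at gripping the mill slipped up onto its knob, but nothing shifted and the regrip held.

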